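# Hang up the scraper and rock the locating block free

## Task

Clear and unlock the clay model's base board: first hang the scraper by its eye on the hook and let go of it, so that it hangs freely. Then grip the stem of the tight locating block, rock it clearly, by five degrees or more, first to the left (as seen from the robot) and then to the right while its foot is still in the socket, until it works free, and lift it just clear of the socket. Finish while still holding it, upright and still, one to four centimetres above the socket's rim and over the socket; leave the other things where they are.

Things in the scene. Friction and masses are not known exactly. Their poses are not given: they have to be found in the camera images.
- scraper_mid (a point): Clay scraper lying on the 18 mm plywood base board: wooden handle 100 (x) x 26 (y) x 22 (z) mm, a short 34 mm wide steel blade behind it (-x), a flat steel ring (the eye) ahead (+x); 182 mm long in all, 0.11 to 0.23 kg, balanced near this point. Point: the handle's centre, 11 mm above the board at the start; x runs along the handle towards the eye, z is up
- scraper_eye (a point): Centre of the scraper's eye, 68 mm ahead of the handle's centre along x. The ring has a 26 mm hole, is 38 mm across and 6 mm thick; its hole runs along z. Axes as scraper_mid
- hook_stand: Fixed steel stand with one upturned hook, left of the base board: round foot 110 mm across, post 18 mm thick, 241 mm tall. Origin: centre of the foot's underside on the table; z up. The hook, an 8 mm round bar, sticks out along -x (roughly towards the robot) 235 mm above the table, to 100 mm from the post's axis, then turns straight up. Nothing stands above it
- hook_tip (a point): Top of the hook's upturned end, 265 mm above the table, 30 mm above the level bar's axis. An eye lowered flat over this end, with the handle on the side away from the post, catches in the crook; let go, the scraper swings down and hangs by its eye. Axes as hook_stand
- socket: Fixed dark steel socket on the board, open on top, 60 (x) x 130 (y) x 26 (z) mm. Origin: centre of its underside; y is its long direction (towards the robot's left), z up. Inner floor 6 mm above the origin, rim 26 mm. Side walls 2 mm clear of the block in x; at both ends in y, sprung brass jaws reaching 24 mm above the origin press on the block's foot with about 25 N each and give up to 7 mm
- block_mid (a point): Aluminium locating block, 0.2-0.33 kg, 85 mm high, stuck in the socket: foot 28 (x) x 60 (y) x 20 (z) mm, on it an upright stem 24 (x) x 34 (y) x 65 (z) mm to grip across x. Point: its centre, 42.5 mm above the foot's underside; z up the stem, x, y as the socket's at the start, the foot then on the socket floor. It is free once the foot's underside is over 18 mm above that floor
- block_top (a point): Centre of the block's top face, 42.5 mm above block_mid; same axes. Pulled straight up the block takes about 30 to 45 N; leaning the stem 5 to 8 degrees to the left (+y), then right (-y), each time about the foot's lower corner on that side, takes about 10 to 25 N and walks the foot out, the far end rising 5 to 8 mm per lean from upright
- kidney: bystander: flat steel plate with round ends, no eye, 135 x 45 x 4 mm, lying on the board. Origin: centre of underside
- tape_roll: bystander: roll of paper tape lying flat, 90 mm across, 19 mm high. Origin: centre of underside
- wood_brush: bystander: wooden-handled brush, 200 mm long, lying on the board. Origin: under its middle
- spray_bottle: bystander: clear bottle with black cap, 60 mm across, 150 mm tall, standing. Origin: centre of underside
- straightedge: bystander: steel straightedge 200 x 26 x 6 mm lying flat. Origin: centre of underside
- clay_billet: bystander: brown clay cylinder 60 mm across, 120 mm tall, standing on the table. Origin: centre of underside
- spatula: bystander: spatula 200 mm long lying on the table. Origin: under its middle
There are look-alikes about, which are no part of the job. Of the things shaped like the part that bears block_mid, the aluminium one is meant.

How it is judged (in metres and radians):
On the way, in this order (a step that is already met when the one before it is completed fails the run):
1. the scraper hangs by its eye on the hook, let go (z of scraper_eye in the frame of hook_stand between 0.195 and 0.25 m and x of scraper_eye in the frame of hook_stand between -0.13 and 0 m and y of scraper_eye in the frame of hook_stand between -0.03 and 0.03 m and angle between scraper_eye's own x axis and vertical below 0.5 rad and contact force between scraper and hook_stand above 0.4 N and contact force between scraper and the fingers below 0.1 N), for 0.3 s.
2. the block is leaned to the left while its foot is still in the socket (angle between block_mid's own z axis and vertical above 0.06 rad and y of block_top in the frame of socket above 0.003 m and z of block_mid in the frame of socket below 0.0665 m and horizontal distance between block_mid and socket below 0.03 m and contact force between block and socket above 1 N), for 0.04 s.
3. the block is leaned to the right while its foot is still in the socket (angle between block_mid's own z axis and vertical above 0.06 rad and y of block_top in the frame of socket below -0.003 m and z of block_mid in the frame of socket below 0.0665 m and horizontal distance between block_mid and socket below 0.03 m and contact force between block and socket above 1 N), for 0.04 s.
At the end, for the whole second after the job is handed in: The scraper hangs by its eye on the hook bar (handle within 0.5 rad of vertical), touched by no finger. The block is held still in the fingers, its foot 4 to 55 mm above the socket's rim, within 30 mm of the socket's centre sideways, within 0.2 rad of upright, not touching the socket (all of step 1 and z of block_mid in the frame of socket between 0.0725 and 0.1235 m and horizontal distance between block_mid and socket below 0.03 m and angle between block_mid's own z axis and vertical below 0.2 rad and contact force between block and socket below 0.1 N and contact force between block and the fingers above 1 N and linear speed of block below 0.03 m/s); the arm keeps its last pose, push and grip.
It fails at once if a bystander is moved more than 40 mm (distance of any of kidney, tape_roll, wood_brush, spray_bottle, straightedge, clay_billet, spatula from where it was at the start of the episode above 0.04 m).
It also fails if it takes over 46 s, if anything falls off the work surface, if the arm or the gripper's body presses on something with over 40 N, if the wrist force passes 120 N, or if a joint passes its speed limit or range.

## Robot

A 7-joint arm with a two-finger parallel gripper is mounted at the origin on the work surface. World frame = base frame: x ahead of the robot, y to its left, z up, the work surface at z = 0. Lengths are in mm, angles in rad, forces in N, time in s.
With the tool pointing down it reaches from about 400 to 875 mm from the base axis. Payload 4.4 kg.
Tool frame: the origin (TCP) lies midway between the tips of the shut fingers; the grasp point (between the pads) lies 19 mm behind it (ctrl.grip_point_offset is the distance from the TCP to the grasp point, in mm); z points along the fingers, x is the direction in which the jaws open and shut, and the axes are right-handed (so a half turn about z gives the same grasp; the last joint's range is limited). The gripper opens to 85 mm and grips with 20 to 120 N. Pads are 22 mm wide; open, the fingers measure 114 mm over their backs; the gripper's body (76 mm by 85 mm) begins 54 mm behind the grasp point. The pads swing forward as they close: fully open they stand 13 mm farther back than shut.
Start: joints at [1.244, 0.628, 0.038, 1.517, -0.027, 0.996, -0.02], TCP at [167.634, -628.026, 192.113] pointing down, gripper open.
Joint ranges: [-3.06, 3.06], [-0.37, 2.12], [-1.25, 1.32], [0.18, 2.47], [-1.1, 4.24], [0.23, 1.98], [-2.94, 2.94]. Speed limits (rad/s): [2.57, 2.57, 3.14, 3.14, 3.14, 3.14, 3.14].

## Interface

Orientations are given as [roll, pitch, yaw] about the fixed x, y, z axes, in that order (R = Rz(yaw) Ry(pitch) Rx(roll)).
In Python, from cell import ctrl, viewer gives the robot as it stands.
- The arm moves only by the tool apply_moves, never from a script. Its argument "series" is a list that holds one entry, the list of rows, each a list of 6 numbers: the shift along the tool's x, y, z normalised to -1 to 1, where 1 is 50 mm, then the turn, a rotation vector about the tool's x, y, z normalised to -1 to 1, where 1 is 6 degrees. In form: [[[tx, ty, tz, rx, ry, rz], ...]]. A call has exactly 5 rows; each row shifts and turns the commanded pose from where the row before left it, along the tool's axes as they then stand; what a row does not reach is not made up. A row lasts 1/8 s, in which the tool goes at most 62.5 mm and 10.7 degrees, less where a joint would pass 70% of its speed; a pose out of reach is approached as far as the arm can. A call with a number of a shift or a turn outside -1 to 1 is refused whole. A call with a gripper value outside its range is refused whole. "claw" is the gripper command: -1 is shut, 1 is fully open, values between are in proportion, set as the call begins (left out, the last holds). The fingers move at their own pace and stop on an object; the grip force is fixed at half the most. Time passes only in rows, so rows that do not move let the fingers close, or fill a call up. It gives the time, the measured TCP pose, the force and the opening at its end, in the units of the state.
- ctrl.read_state(): the state, without advancing time (a new reading comes with each control period).
- viewer.get_image(name): name is "scene" or "top" or "wrist"; returns the picture (420x560x3 uint8, blue, green, red); there is no depth.
- viewer.camera_info(name): a dict with "K" (3x3 intrinsics, pixels), "R" (3x3) and "t" (3): a world point X has camera coordinates R X + t. Camera axes: x right, y down, z forward; pixel columns grow to the right and rows downward; lengths in mm; the calibration is good to about 2 mm. A picture is of the moment at which its call begins: read the wrist's pose just before it. camera_info takes no time and is no camera call; for the wrist camera it gives the pose at the moment of the call.
- ctrl.finish_job(): hands the job in, once; it reports no verdict.
Trained networks look in the newest picture that a camera, given by its name, has taken for a name from the list of things; names that differ only in an ending like _2 or _b are one class to them, and where a whole thing is asked for, a point or a joint stands for the part that bears it (a point fixed in the world has none). Each returns a list of dicts, best first, with "score" (0 to 1); they miss things now and then, are a little off and sometimes report something else, mostly with a low value. They report only what shows in the picture. A call takes as long as a camera call. They do not tell look-alikes from the thing itself.
- viewer.find_in(camera, label): "location" ([column, row] as shares, 0 to 1, of the picture: columns of its width, rows of its height, amid what is visible of it).
The state is a dict: "clock": time; "qpos": joint angles; "qd": joint speeds; "tau": joint torques, N m; "eef_pos": TCP position; "tool_rot": TCP orientation; "force": force on the tool from outside, world axes, zero at the start; "torque": the same for the moment, N m; "width": finger opening in mm.
Only numpy, scipy, OpenCV 4.12 (cv2) and the standard library are available. Lean on these libraries where they do the work, as an engineer would, in place of code of your own. Each camera call takes 0.05 s, during which the arm holds its last target. There are 200 camera calls.

## Working session

There is one attempt and no reset: what is moved stays moved. The work goes in short steps, Python scripts to look and compute and a tool call to move; the robot and the scene stay as the last step left them, time stands still between calls to the robot, and variables do not carry over. Pictures are saved under pics/ and viewed, about 8 in all and at most 12, crops included, and the job is handed in when it is done.

Besides the shell and the picture viewer there is one more tool, called after ">>>" by a JSON object that holds its "op" and its "data", one argument or row to a line. apply_moves: Moves the arm, as the interface text tells. Scaled input: -1 to 1 covers 50 mm each way for a shift and 6 degrees each way for a turn. Its arguments: {"type":"object","properties":{"series":{"type":"array","items":{"type":"array","items":{"type":"array","items":{"type":"number"}}}},"claw":{"type":"number"}},"required":["series"]}

```bash
mkdir -p pics; ls; cat > h.py <<'E'
import numpy as np, cv2
from cell import ctrl, viewer
from scipy.spatial.transform import Rotation as Ro
def ray(cam,uv,z,info=None):
    i=info or viewer.camera_info(cam);K,R,t=[np.array(i[k],float) for k in('K','R','t')]
    t=t.ravel();c=-R.T@t;d=R.T@np.linalg.solve(K,[uv[0],uv[1],1.]);return c+d*(z-c[2])/d[2]
def proj(cam,X,info=None):
    i=info or viewer.camera_info(cam);K,R,t=[np.array(i[k],float) for k in('K','R','t')]
    p=K@(R@np.array(X,float)+t.ravel());return p[:2]/p[2]
def st():
    s=ctrl.read_state();print(s['clock'],np.round(s['eef_pos'],1),np.round(s['tool_rot'],3),np.round(s['force'],1),np.round(s['width'],1));return s
E
python3 - <<'E'
from h import *
s=st()
print(Ro.from_euler('xyz',s['tool_rot']).as_matrix().round(3))
a=viewer.get_image('scene');b=viewer.get_image('top')
cv2.imwrite('pics/scene.png',a);cv2.imwrite('pics/top.png',b)
for c in('scene','top'):
    for l in('scraper_mid','scraper_eye','hook_stand','hook_tip','socket','block_mid','block_top','kidney','spray_bottle'):
        r=viewer.find_in(c,l);print(c,l,[(np.round(np.array(x['location'])*[560,420],1).tolist(),round(x['score'],2)) for x in r[:4]])
E
```

```text
pics
0.0 [ 167.4 -627.4  191.2] [ 3.142e+00  2.000e-03 -1.310e+00] [-0.3 -0.2  1.8] 85.6
[[ 0.258 -0.966 -0.001]
 [-0.966 -0.258  0.002]
 [-0.002  0.    -1.   ]]
scene scraper_mid [([170.4, 245.8], 0.57)]
scene scraper_eye [([171.2, 242.8], 0.62)]
scene hook_stand [([376.8, 265.2], 0.73)]
scene hook_tip [([377.2, 264.3], 0.61)]
scene socket [([235.3, 261.2], 0.93)]
scene block_mid [([177.8, 188.1], 0.69), ([234.3, 253.4], 0.63), ([145.9, 185.5], 0.55)]
scene block_top [([150.5, 188.0], 0.8), ([232.2, 253.8], 0.72), ([174.6, 189.1], 0.63)]
scene kidney [([244.3, 215.5], 0.66)]
scene spray_bottle [([89.6, 268.0], 0.66), ([379.0, 264.5], 0.18)]
top scraper_mid [([377.1, 221.5], 0.78), ([204.6, 265.8], 0.21)]
top scraper_eye [([146.4, 220.9], 0.63), ([378.1, 220.6], 0.6)]
top hook_stand [([222.2, 174.3], 0.63)]
top hook_tip [([220.5, 178.2], 0.79)]
top socket [([323.1, 200.0], 0.85), ([222.0, 176.3], 0.74)]
top block_mid [([326.9, 191.7], 0.45), ([399.3, 280.3], 0.42)]
top block_top [([325.3, 192.2], 0.71), ([369.8, 273.3], 0.66), ([400.4, 283.1], 0.63)]
top kidney [([315.8, 238.7], 0.61)]
top spray_bottle [([428.8, 187.9], 0.83)]
```

View pics/scene.png

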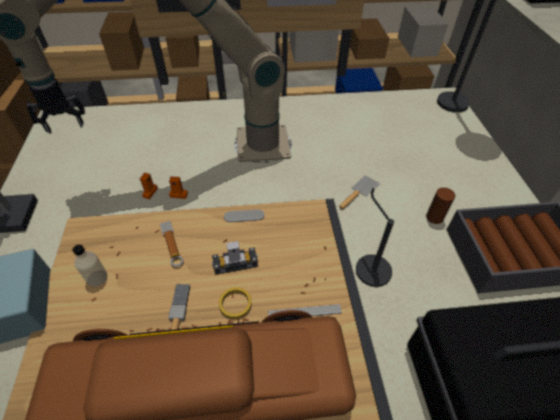

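View pics/top.png

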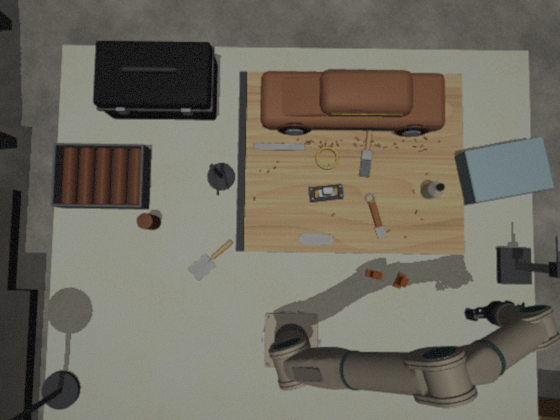

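The scene view faces the robot. The top view has x up and y left: scraper around (375,215) with its eye near (369,196), socket and aluminium block at (326,192), hook stand at (221,178), and orange look-alike blocks at (373,274) and (400,281). I'll enlarge the two areas that matter.

```bash
python3 - <<'E'
from h import *
b=cv2.imread('pics/top.png')
A=cv2.resize(b[180:245,300:400],None,fx=7.8,fy=7.8,interpolation=cv2.INTER_CUBIC)[:300]
A=cv2.resize(b[170:245,300:400],None,fx=4,fy=4,interpolation=cv2.INTER_CUBIC)
B=cv2.resize(b[155:200,195:250],None,fx=6.6,fy=6.6,interpolation=cv2.INTER_CUBIC)
C=np.zeros((300,800,3),np.uint8);C[:300,:400]=A;C[:B.shape[0],420:420+B.shape[1]]=B
cv2.imwrite('pics/c1.png',C)
for n,uv,z in [('eye',(369,196),29),('mid',(375,215),29),('blade',(381,233),25),('sock',(326,192),40),('bt',(325.5,192),109),('foot',(221,178),5),('tip',(221,191),265),('kid',(316,239),20),('bottle',(430,188),90)]:
    print(n,ray('top',uv,z).round(1))
i=viewer.camera_info('top');print(i)
E
```

```text
eye [ 558.3 -298.6   29. ]
mid [ 484.4 -321.9   29. ]
blade [ 414.9 -346.    25. ]
sock [ 570.4 -129.8   40. ]
bt [ 562.2 -121.3  109. ]
foot [624.7 283.8   5. ]
tip [542.4 246.3 265. ]
kid [388.1 -94.1  20. ]
bottle [ 585.  -516.4   90. ]
{'K': array([[446.82688734,   0.        , 280.84423979],
       [  0.        , 446.82688734, 212.14063395],
       [  0.        ,   0.        ,   1.        ]]), 'R': array([[ 0.01407472, -0.99989559, -0.00327328],
       [-0.99738242, -0.01380699, -0.07097662],
       [ 0.07092401,  0.00426369, -0.99747261]]), 't': array([  37.47100799,  491.8222667 , 1733.21237242])}
```

View pics/c1.png

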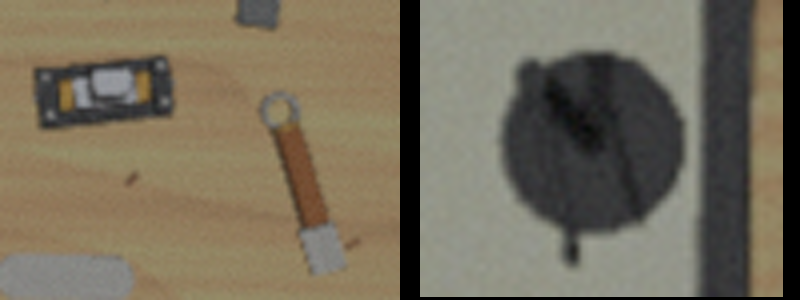

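The crop puts the eye centre at about (369.8,197.8), the handle centre at (375.5,214.3), the foot centre at (221.2,176.5), the post top at (211,166) and the hook tip at about (218,193). I'll compute the positions and move above the scraper.

```bash
python3 - <<'E'
from h import *
e=ray('top',(369.75,197.75),29);m=ray('top',(375.5,214.25),29)
print(e,m,np.linalg.norm(e-m),np.degrees(np.arctan2(*(e-m)[1::-1])))
f=ray('top',(221.2,176.5),5);p=ray('top',(211.2,166.4),241);t=ray('top',(217.9,193),265)
print(f,p,t,np.linalg.norm((t-p)[:2]))
E
```

```text
[ 551.47761371 -301.52414022   29.        ] [ 487.3089232  -323.86376064   29.        ] 67.94615134419595 19.194997458787046
[630.72273    283.18420041   5.        ] [629.94000547 285.40869135 241.        ] [535.46825039 256.59149421 265.        ] 98.76914173378186
```

>>> {"op": "apply_moves", "data": {
  "series": [
    [[-0.43,-0.77,0,0,0,0],[-0.43,-0.77,0,0,0,0],[-0.43,-0.77,0,0,0,0],[-0.43,-0.77,0,0,0,0],[-0.43,-0.77,0,0,0,0]]
  ],
  "claw": 1
}}

```text
clock: 1.62
eef_pos: [327.0, -473.6, 192.3]
tool_rot: [-3.141, -0.0, -1.31]
force: [-0.5, -0.5, -0.8]
width: 85.1
```

>>> {"op": "apply_moves", "data": {
  "series": [
    [[-0.43,-0.77,0,0,0,0],[-0.43,-0.77,0,0,0,0],[-0.43,-0.77,0,0,0,0],[-0.43,-0.77,0,0,0,0],[-0.43,-0.77,0,0,0,0]]
  ]
}}

```text
clock: 2.25
eef_pos: [485.3, -320.1, 192.3]
tool_rot: [-3.141, -0.0, -1.31]
force: [-0.1, -0.6, -0.9]
width: 85.5
```

```bash
python3 - <<'E'
from h import *
st();i=viewer.camera_info('wrist');w=viewer.get_image('wrist');cv2.imwrite('pics/w1.png',w)
for X in [(551.5,-301.5,29),(487.3,-323.9,29)]: print(proj('wrist',X,i))
for l in('scraper_mid','scraper_eye'):
    for x in viewer.find_in('wrist',l): uv=np.array(x['location'])*[560,420];print(l,x['score'],uv,ray('wrist',uv,29,i))
np.savez('w1.npz',**{k:i[k] for k in 'KRt'})
E
```

```text
2.25 [ 485.3 -320.1  192.3] [-3.141 -0.    -1.31 ] [-0.1 -0.6 -0.9] 85.5
[281.47080642 115.84443701]
[286.30225861 181.67492527]
scraper_mid 0.92 [280.392 186.816] [ 480.21149462 -319.22010135   29.        ]
scraper_eye 0.93 [280.672 183.498] [ 483.81959698 -318.57723829   29.        ]
```

View pics/w1.png

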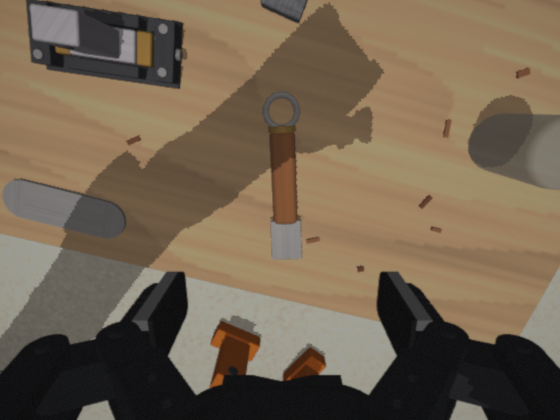

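The wrist view shows the scraper upright in the picture: eye centre (281.5,110), handle from (283,128) to (285,222), blade down to (285,258). The socket with the aluminium block is top left, and the open fingers are at the bottom.

```bash
python3 - <<'E'
from h import *
i=dict(np.load('w1.npz'))
e=ray('w',(281.5,110),31,i)
a=ray('w',(283.5,131),40,i);b=ray('w',(285.5,221),40,i)
print(e,a,b,(a+b)/2,np.linalg.norm(b-a))
d=e-(a+b)/2;print(d,np.degrees(np.arctan2(d[1],d[0])))
print(-np.array(i['R']).T@i['t'])
E
```

```text
[ 556.9752916  -300.07794643   31.        ] [ 538.33920199 -307.07966561   40.        ] [ 447.65369527 -333.56335601   40.        ] [ 492.99644863 -320.32151081   40.        ] 94.47352531805971
[63.97884296 20.24356437 -9.        ] 17.557907351100145
[ 559.84520466 -299.47816308  374.49312772]
```

>>> {"op": "apply_moves", "data": {
  "series": [
    [[0.05,-0.08,0.8,-0.0,0,-0.5],[0,0,0.9,0,0,0],[0,0,0.9,0,0,0],[0,0,0.6,0,0,0],[0,0,0.24,0,0,0]]
  ]
}}

```text
clock: 3.02
eef_pos: [486.6, -323.1, 18.5]
tool_rot: [3.139, 0.002, -1.259]
force: [-0.0, -0.1, 1.1]
width: 85.6
```

>>> {"op": "apply_moves", "data": {
  "series": [
    [[0,0,0,0,0,0],[0,0,0,0,0,0],[0,0,0,0,0,0],[0,0,0,0,0,0],[0,0,0,0,0,0]]
  ],
  "claw": -1
}}

```text
clock: 3.65
eef_pos: [488.9, -322.5, 20.5]
tool_rot: [-3.141, -0.001, -1.258]
force: [0.9, -0.2, -0.7]
width: 0.0
```

The fingers shut to 0, so something is off. I'll look.

```bash
python3 - <<'E'
from h import *
st();i=viewer.camera_info('wrist');w=viewer.get_image('wrist');t=viewer.get_image('top')
C=np.zeros((420,800,3),np.uint8);C[:,:560]=w;C[:300,560:]=cv2.resize(t[170:245,340:400],None,fx=4,fy=4,interpolation=cv2.INTER_CUBIC)
cv2.imwrite('pics/w2.png',C)
E
```

```text
3.65 [ 488.9 -322.5   20.5] [-3.141e+00 -1.000e-03 -1.258e+00] [ 0.9 -0.2 -0.7] 0.0
```

View pics/w2.png

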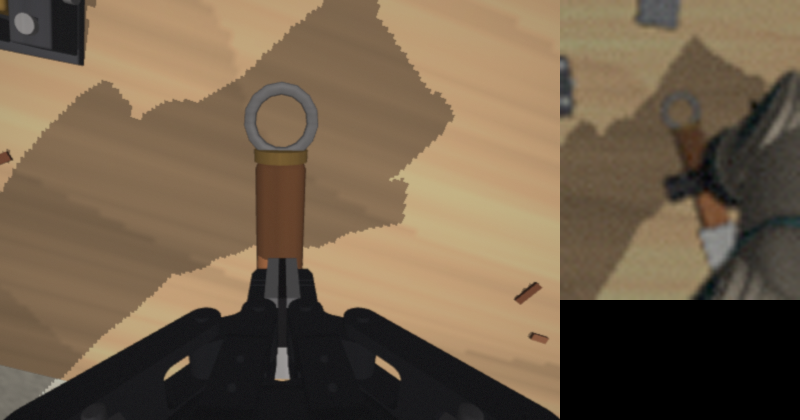

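```bash
python3 - <<'E'
from h import *
s=st();i=viewer.camera_info('wrist');print(np.array(i['K'])[0,0],-np.array(i['R']).T@i['t'])
p=np.array(s['eef_pos']);R=Ro.from_euler('xyz',s['tool_rot']).as_matrix()
for z in(0,-10,-20,-30):
  print(z,[proj('w',p+R@np.array([x,y,z]),i).round(0).tolist() for x in(-14.5,0,14.5) for y in (-11,)])
e=ray('w',(281.5,118),31,i);print('eye',e, 'handle top',ray('w',(281,165),40,i))
E
```

```text
3.75 [ 488.8 -322.4   20.3] [-3.141 -0.    -1.258] [-0.5 -0.5  0.2] -0.1
328.7234020246765 [ 562.26511719 -297.95626896  202.45120295]
0 [[258.0, 225.0], [283.0, 225.0], [308.0, 225.0]]
-10 [[257.0, 231.0], [283.0, 231.0], [309.0, 231.0]]
-20 [[256.0, 238.0], [283.0, 238.0], [310.0, 238.0]]
-30 [[254.0, 246.0], [283.0, 246.0], [312.0, 246.0]]
eye [ 557.16213968 -299.48503539   31.        ] handle top [ 535.98451311 -306.06028745   40.        ]
```

```bash
python3 - <<'E'
from h import *
print(ctrl.grip_point_offset,[a for a in dir(ctrl) if a[0]!='_'])
E
```

```text
18.700000000000003 ['MotionError', 'finish_job', 'grip_point_offset', 'read_state']
```

>>> {"op": "apply_moves", "data": {
  "series": [
    [[0,0,0,0,0,0],[0,0,0,0,0,0],[0,0,0,0,0,0],[0,0,0.1,0,0,0],[0,0,0,0,0,0]]
  ],
  "claw": 1
}}

```text
clock: 4.38
eef_pos: [488.3, -322.1, 14.6]
tool_rot: [3.141, 0.001, -1.258]
force: [0.1, 0.4, -0.2]
width: 84.9
```

>>> {"op": "apply_moves", "data": {
  "series": [
    [[0,0,0.06,0,0,0],[0,0,0.05,0,0,0],[0,0,0.05,0,0,0],[0,0,0,0,0,0],[0,0,0,0,0,0]]
  ]
}}

```text
clock: 5.0
eef_pos: [488.8, -322.5, 7.2]
tool_rot: [-3.141, -0.0, -1.258]
force: [-0.3, 0.0, 0.1]
width: 85.6
```

>>> {"op": "apply_moves", "data": {
  "series": [
    [[0,0,0,0,0,0],[0,0,0,0,0,0],[0,0,0,0,0,0],[0,0,0,0,0,0],[0,0,0,0,0,0]]
  ],
  "claw": -1
}}

```text
clock: 5.62
eef_pos: [488.7, -322.4, 7.1]
tool_rot: [-3.142, -0.0, -1.258]
force: [0.3, 0.3, 0.9]
width: 0.4
```

```bash
python3 - <<'E'
from h import *
w=viewer.get_image('wrist');s=viewer.get_image('scene')
C=np.zeros((420,800,3),np.uint8);C[:,:400]=w[:,80:480];C[:,400:]=cv2.resize(s[180:285,130:230],(400,420),interpolation=cv2.INTER_CUBIC)
cv2.imwrite('pics/w3.png',C)
E
```

```text
(no output)
```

View pics/w3.png

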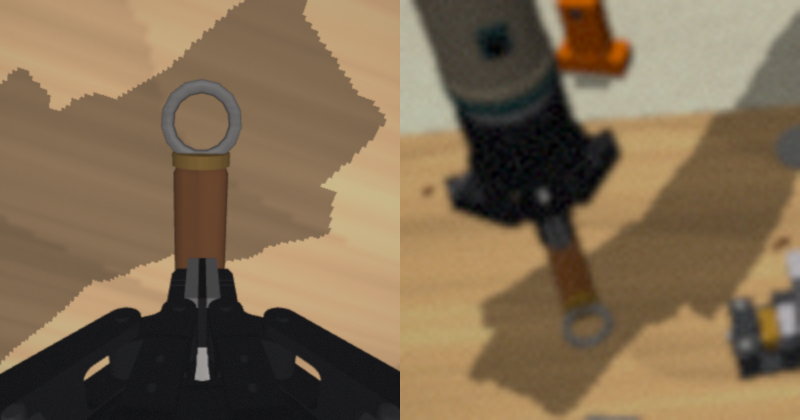

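The fingers shut above the handle with no force, so the real fingertips must sit about 35–40 mm behind the reported TCP. I'll open, go lower in small steps and watch the force.

>>> {"op": "apply_moves", "data": {
  "series": [
    [[0,0,0,0,0,0],[0,0,0,0,0,0],[0,0,0.1,0,0,0],[0,0,0.1,0,0,0],[0,0,0.14,0,0,0]]
  ],
  "claw": 1
}}

```text
clock: 6.35
eef_pos: [488.7, -322.4, -10.4]
tool_rot: [-3.142, 0.0, -1.258]
force: [-0.6, -0.3, -0.5]
width: 85.5
```

>>> {"op": "apply_moves", "data": {
  "series": [
    [[0,0,0,0,0,0],[0,0,0,0,0,0],[0,0,0,0,0,0],[0,0,0,0,0,0],[0,0,0,0,0,0]]
  ],
  "claw": -1
}}

```text
clock: 6.98
eef_pos: [489.0, -322.5, -9.4]
tool_rot: [-3.141, -0.0, -1.258]
force: [-1.1, 0.1, 5.1]
width: 24.2
```

It gripped (24 mm). Lifting.

>>> {"op": "apply_moves", "data": {
  "series": [
    [[0,0,-0.6,0,0,0],[0,0,-1,0,0,0],[0,0,-1,0,0,0],[0,0,-1,0,0,0],[0,0,-1,0,0,0]]
  ]
}}

```text
clock: 7.6
eef_pos: [488.1, -322.1, 221.2]
tool_rot: [3.141, 0.001, -1.258]
force: [0.7, -0.6, -1.7]
width: 24.2
```

>>> {"op": "apply_moves", "data": {
  "series": [
    [[0,0,-0.6,0,0,0],[0,0,0,0,0,0],[-0.4,-0.11,0,0,0,0],[-0.6,-0.17,0,0,0,0],[-0.6,-0.17,0,0,0,0]]
  ]
}}

```text
clock: 8.22
eef_pos: [483.9, -236.2, 247.8]
tool_rot: [3.139, 0.004, -1.257]
force: [0.9, -0.8, -2.4]
width: 23.8
```

>>> {"op": "apply_moves", "data": {
  "series": [
    [[-0.88,-0.25,0,0,0,0],[-0.88,-0.25,0,0,0,0],[-0.88,-0.25,0,0,0,0],[-0.88,-0.25,0,0,0,0],[-0.88,-0.25,0,0,0,0]]
  ]
}}

```text
clock: 8.85
eef_pos: [474.7, -8.0, 248.3]
tool_rot: [3.138, 0.002, -1.256]
force: [0.5, 1.3, -2.5]
width: 24.5
```

>>> {"op": "apply_moves", "data": {
  "series": [
    [[-0.88,-0.25,0,0,0,0],[-0.88,-0.25,0,0,0,0],[-0.88,-0.25,0,0,0,0],[-0.88,-0.25,0,0,0,0],[-0.7,-0.25,0,0,0,0]]
  ]
}}

```text
clock: 9.48
eef_pos: [468.5, 211.7, 248.1]
tool_rot: [3.137, 0.0, -1.255]
force: [1.3, -0.3, -2.0]
width: 24.1
```

>>> {"op": "apply_moves", "data": {
  "series": [
    [[0,0,0,0,0,0],[0,0,0,0,0,0],[0,0,0,0,0,0],[0,0,0,0,0,0],[0,0,0,0,0,0]]
  ]
}}

```text
clock: 10.1
eef_pos: [471.7, 208.6, 250.2]
tool_rot: [-3.141, -0.0, -1.259]
force: [-0.3, 0.7, -2.4]
width: 24.4
```

```bash
python3 - <<'E'
from h import *
st();i=viewer.camera_info('wrist');np.savez('w4.npz',**{k:i[k] for k in 'KRt'})
w=viewer.get_image('wrist');t=viewer.get_image('top');s=viewer.get_image('scene')
for n,im in zip('wts',(w,t,s)): cv2.imwrite(f'pics/h1{n}.png',im)
C=np.zeros((600,800,3),np.uint8);C[:300,:400]=cv2.resize(w[:,:],(400,300))
C[300:,:400]=cv2.resize(t[155:230,180:280],(400,300),interpolation=cv2.INTER_CUBIC)
C[:,400:]=cv2.resize(s[150:300,310:410],(400,600),interpolation=cv2.INTER_CUBIC)
cv2.imwrite('pics/h1.png',C)
print('tip in wrist',proj('w',(535.5,256.6,265),i))
E
```

```text
10.1 [471.7 208.6 250.2] [-3.141 -0.    -1.259] [-0.3  0.7 -2.4] 24.4
tip in wrist [229.42740564 111.22905038]
```

View pics/h1.png

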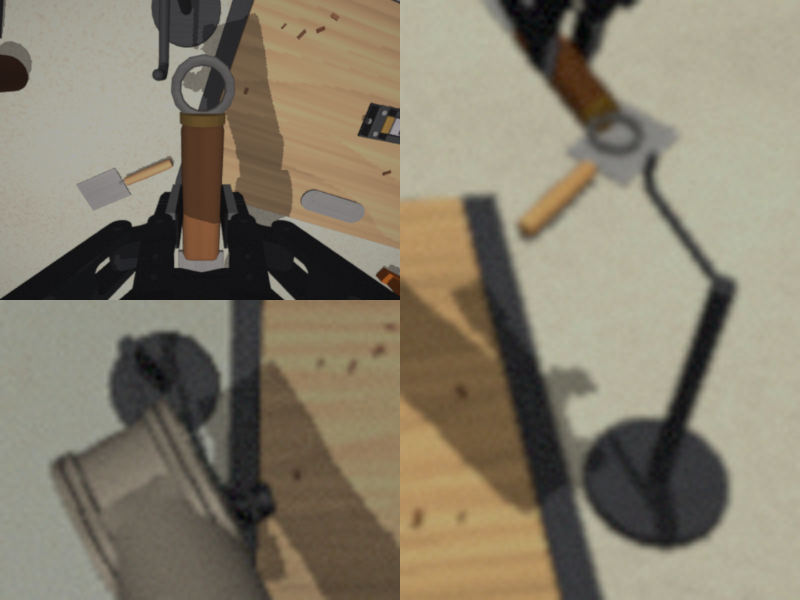

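Wrist view: eye centre at about (284,122) in full-picture pixels and hook tip at about (223,101). The eye is still short of the tip to the right, and the bar runs parallel to the handle. In the scene view the eye is above and beside the tip.

```bash
python3 - <<'E'
from h import *
i=dict(np.load('w4.npz'));w=cv2.imread('pics/h1w.png');g=cv2.GaussianBlur(cv2.cvtColor(w,cv2.COLOR_BGR2GRAY),(5,5),1)
c=cv2.HoughCircles(g[60:190,220:350],cv2.HOUGH_GRADIENT,1,10,param1=80,param2=18,minRadius=25,maxRadius=50)
print(None if c is None else (c[0][:4]+[220,60,0]).round(1))
t=ray('w',(222.6,101),265,i);e=ray('w',(284,122),288,i)
d=t-e;R=Ro.from_euler('xyz',[3.1416,0,-1.259]).as_matrix();print(t,e,d,R.T@d)
# bar direction at z=235..: wrist pixel near top
b=ray('w',(231,5),239,i);b2=ray('w',(226,80),239,i);print(b,b2,np.degrees(np.arctan2(*(b-b2)[1::-1])))
print(t, proj('top',t),proj('scene',t),proj('scene',e))
E
```

```text
[[284.5 121.5  45.8]
 [274.5 124.5  37.2]
 [295.5 124.5  36.1]
 [270.5 112.5  30.2]]
[539.05828547 260.96629152 265.        ] [539.69822216 230.17932456 288.        ] [ -0.63993669  30.78696696 -23.        ] [-29.4988567   -8.83523181  23.00006491]
[584.79464518 273.10887861 239.        ] [549.23147419 266.31664125 239.        ] 10.812746098615893
[539.05828547 260.96629152 265.        ] [216.63043351 191.92477441] [372.82863013 187.61047278] [363.10006742 182.5026659 ]
```

>>> {"op": "apply_moves", "data": {
  "series": [
    [[-0.2,-0.06,0,0,0,0],[-0.39,-0.12,0,0,0,0],[0,0,0.2,0,0,0],[0,0,0,0,0,0],[0,0,0,0,0,0]]
  ]
}}

```text
clock: 10.88
eef_pos: [471.0, 239.4, 239.8]
tool_rot: [3.141, -0.001, -1.258]
force: [-0.2, 0.3, -1.7]
width: 24.5
```

```bash
python3 - <<'E'
from h import *
st();i=viewer.camera_info('wrist');np.savez('w5.npz',**{k:i[k] for k in 'KRt'})
w=viewer.get_image('wrist');s=viewer.get_image('scene')
C=np.zeros((400,800,3),np.uint8);C[:,:400]=cv2.resize(w[20:220,180:380],(400,400))
C[:,400:]=cv2.resize(s[150:250,330:430],(400,400),interpolation=cv2.INTER_CUBIC)
cv2.imwrite('pics/h2.png',C)
E
```

```text
10.875 [471.  239.4 239.8] [ 3.141e+00 -1.000e-03 -1.258e+00] [-0.2  0.3 -1.7] 24.5
```

View pics/h2.png

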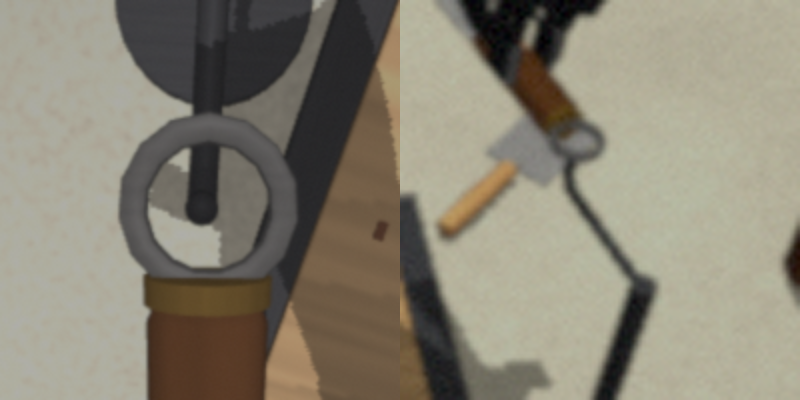

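The hook tip at (202,208) is inside the eye, whose centre is (209,205) in the crop, about 3 mm off. I'll correct that and lower.

>>> {"op": "apply_moves", "data": {
  "series": [
    [[-0.03,-0.05,0.1,0,0,0],[0,0,0.2,0,0,0],[0,0,0.2,0,0,0],[0,0,0.16,0,0,0],[0,0,0,0,0,0]]
  ]
}}

```text
clock: 11.6
eef_pos: [472.4, 241.8, 206.2]
tool_rot: [3.14, -0.0, -1.258]
force: [0.5, -0.4, -1.5]
width: 24.0
```

>>> {"op": "apply_moves", "data": {
  "series": [
    [[0,0,0.04,0,0,0],[0,0,0,0,0,0],[0,0,0,0,0,0],[0,0,0,0,0,0],[0,0,0,0,0,0]]
  ]
}}

```text
clock: 12.22
eef_pos: [473.1, 242.2, 205.2]
tool_rot: [-3.141, 0.0, -1.258]
force: [-0.3, 0.3, -2.9]
width: 24.2
```

>>> {"op": "apply_moves", "data": {
  "series": [
    [[0,0,0,0,0,0],[0,0,0,0,0,0],[0,0,0,0,0,0],[0,0,-0.3,0,0,0],[0,0,-0.8,0,0,0]]
  ],
  "claw": 1
}}

```text
clock: 12.85
eef_pos: [471.9, 241.6, 260.1]
tool_rot: [3.138, -0.001, -1.257]
force: [0.3, 0.7, 0.2]
width: 85.4
```

```bash
python3 - <<'E'
from h import *
st();i=viewer.camera_info('wrist')
w=viewer.get_image('wrist');s=viewer.get_image('scene')
C=np.zeros((420,800,3),np.uint8);C[:,:400]=cv2.resize(w,(400,420))
C[:,400:]=cv2.resize(s[160:280,320:430],(400,420),interpolation=cv2.INTER_CUBIC)
cv2.imwrite('pics/h3.png',C)
E
```

```text
12.85 [471.9 241.6 260.1] [ 3.138e+00 -1.000e-03 -1.257e+00] [0.3 0.7 0.2] 85.4
```

View pics/h3.png

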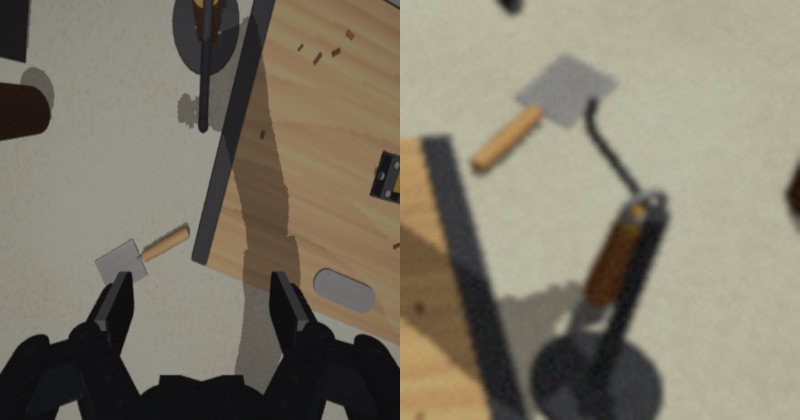

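The scraper hangs by its eye near the post: ring at (650,200) and handle down at (610,260) in the scene part. Next the block: measure its position and plan the carry.

```bash
python3 - <<'E'
from h import *
s=viewer.find_in('scene','block_top')
c=lambda x,y:(300+x/4,170+y/4)
a=ray('top',c(104,92),44);b=ray('top',c(112,80),109);print('sock',a,'btop',b)
l=ray('top',c(35,99),44);r=ray('top',c(171,86.5),44);d=l-r;yaw=np.degrees(np.arctan2(-d[0],d[1]));print(yaw,np.linalg.norm(d))
i=dict(np.load('w1.npz'))
# wrist1: socket corners right side (183,8)top-right,(181,87) bottom-right
p=ray('w',(183,8),44,i);q=ray('w',(180,84),44,i);print(p,q,np.linalg.norm(p-q),np.degrees(np.arctan2(*(p-q)[1::-1])))
tgt=np.array([a[0]+5,a[1]+1]);st0=st();p0=np.array(st0['eef_pos'])[:2];y=np.degrees(st0['tool_rot'][2])
n=15;dy=(yaw-y)/n;print('rz/row',-dy/6);step=(tgt-p0)/n
for k in range(n):
    R=Ro.from_euler('xyz',[180,0,y+dy*k],degrees=True).as_matrix();print((R.T@[*step,0])[:2].round(1)/50)
E
```

```text
sock [ 566.02938928 -129.44196811   44.        ] btop [ 569.84936437 -130.52540555  109.        ]
6.06396983127052 132.15310838821392
[ 617.8481634  -194.07262007   44.        ] [ 555.15369801 -201.93054022   44.        ] 63.18498951216118 7.144012726888363
13.0 [474.7 243.2 263.1] [-3.136e+00  1.000e-03 -1.258e+00] [ 1.  -0.5 -0. ] 85.4
rz/row -0.8680420149601035
[0.512 0.03 ]
[0.506 0.076]
[0.498 0.122]
[0.484 0.166]
[0.466 0.21 ]
[0.446 0.252]
[0.422 0.292]
[0.392 0.328]
[0.362 0.362]
[0.328 0.394]
[0.29  0.422]
[0.25  0.446]
[0.21  0.468]
[0.166 0.484]
[0.122 0.498]
```

>>> {"op": "apply_moves", "data": {
  "series": [
    [[0.51,0.03,0,0,0,-0.87],[0.51,0.08,0,0,0,-0.87],[0.5,0.12,0,0,0,-0.87],[0.48,0.17,0,0,0,-0.87],[0.47,0.21,0,0,0,-0.87]]
  ]
}}

```text
clock: 13.62
eef_pos: [504.9, 117.1, 259.9]
tool_rot: [3.141, 0.0, -0.799]
force: [-0.2, -0.5, -0.1]
width: 85.5
```

>>> {"op": "apply_moves", "data": {
  "series": [
    [[0.45,0.25,0,0,0,-0.87],[0.42,0.29,0,0,0,-0.87],[0.39,0.33,0,0,0,-0.87],[0.36,0.36,0,0,0,-0.87],[0.33,0.39,0,0,0,-0.87]]
  ]
}}

```text
clock: 14.25
eef_pos: [537.4, -6.4, 259.9]
tool_rot: [3.141, 0.001, -0.344]
force: [-0.8, 0.3, -0.5]
width: 85.3
```

>>> {"op": "apply_moves", "data": {
  "series": [
    [[0.29,0.42,0,0,0,-0.87],[0.25,0.45,0,0,0,-0.87],[0.21,0.47,0,0,0,-0.87],[0.17,0.48,0,0,0,-0.87],[0.12,0.5,0,0,0,-0.87]]
  ]
}}

```text
clock: 14.88
eef_pos: [570.0, -130.3, 259.8]
tool_rot: [-3.141, 0.001, 0.112]
force: [0.4, 0.9, 0.1]
width: 85.5
```

```bash
python3 - <<'E'
from h import *
st();i=viewer.camera_info('wrist');np.savez('w6.npz',**{k:i[k] for k in 'KRt'})
w=viewer.get_image('wrist');cv2.imwrite('pics/b1.png',w)
print(proj('w',(570,-129,44),i),proj('w',(570,-129,109),i))
for l in('block_top','block_mid','socket'):
    print(l,[(np.array(x['location'])*[560,420],x['score']) for x in viewer.find_in('wrist',l)])
E
```

```text
14.875 [ 570.  -130.3  259.8] [-3.141e+00  1.000e-03  1.120e-01] [0.4 0.9 0.1] 85.5
[282.15575592 172.51179561] [282.21866369 184.50000102]
block_top [(array([ 43.008, 279.804]), 0.86), (array([287.616, 173.292]), 0.81), (array([ 35.784, 330.288]), 0.7)]
block_mid [(array([283.024, 172.998]), 0.95), (array([ 39.872, 282.996]), 0.88), (array([ 32.312, 331.002]), 0.79), (array([141.008, 118.986]), 0.48)]
socket [(array([294.672, 160.104]), 0.64)]
```

View pics/b1.png

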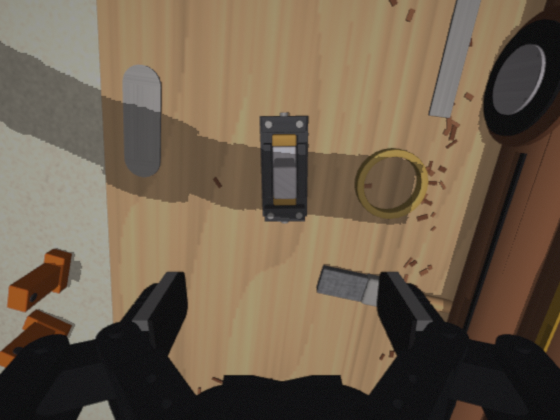

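The wrist view shows the socket centred at about (284,168) with the aluminium stem top at about (285,183), aligned with the jaws. The tape roll is at (392,184), and the orange look-alikes at left are untouched. Descending and gripping.

>>> {"op": "apply_moves", "data": {
  "series": [
    [[0.05,-0.06,0.8,0,0,0],[0,0,1,0,0,0],[0,0,1,0,0,0],[0,0,0.8,0,0,0],[0,0,0.6,0,0,0]]
  ]
}}

```text
clock: 15.7
eef_pos: [571.5, -124.1, 48.5]
tool_rot: [-3.14, 0.002, 0.11]
force: [0.2, 0.4, 0.8]
width: 85.4
```

>>> {"op": "apply_moves", "data": {
  "series": [
    [[0,0,0.3,0,0,0],[0,0,0.2,0,0,0],[0,0,0,0,0,0],[0,0,0,0,0,0],[0,0,0,0,0,0]]
  ]
}}

```text
clock: 16.32
eef_pos: [573.1, -126.4, 26.0]
tool_rot: [3.141, -0.002, 0.109]
force: [-0.6, -0.4, -0.2]
width: 85.5
```

>>> {"op": "apply_moves", "data": {
  "series": [
    [[0,0,0,0,0,0],[0,0,0,0,0,0],[0,0,0,0,0,0],[0,0,0,0,0,0],[0,0,0,0,0,0]]
  ],
  "claw": -1
}}

```text
clock: 16.95
eef_pos: [572.2, -126.3, 25.3]
tool_rot: [3.141, 0.0, 0.11]
force: [-1.2, -0.0, 3.5]
width: 23.5
```

>>> {"op": "apply_moves", "data": {
  "series": [
    [[0,0,-0.027,-0.43,0,0],[0,0,-0.027,-0.43,0,0],[0,0,-0.027,-0.43,0,0],[0,0,0,0,0,0],[0,0,0,0,0,0]]
  ]
}}

```text
clock: 17.58
eef_pos: [572.0, -128.0, 28.9]
tool_rot: [3.004, 0.001, 0.108]
force: [0.5, -4.0, -3.1]
width: 23.5
```

```bash
python3 - <<'E'
from h import *
s=st();print(s['torque']);i=viewer.camera_info('wrist');np.savez('w7.npz',**{k:i[k] for k in 'KRt'})
w=viewer.get_image('wrist');t=viewer.get_image('scene')
C=np.zeros((420,800,3),np.uint8);C[:,:400]=w[:,80:480];C[:,400:]=cv2.resize(t[210:294,195:275],(400,420),interpolation=cv2.INTER_CUBIC)
cv2.imwrite('pics/b2.png',C)
E
```

```text
17.575 [ 572.  -128.    28.9] [3.004e+00 1.000e-03 1.080e-01] [ 0.5 -4.  -3.1] 23.5
[-0.99418536 -0.12634223  0.11476683]
```

View pics/b2.png

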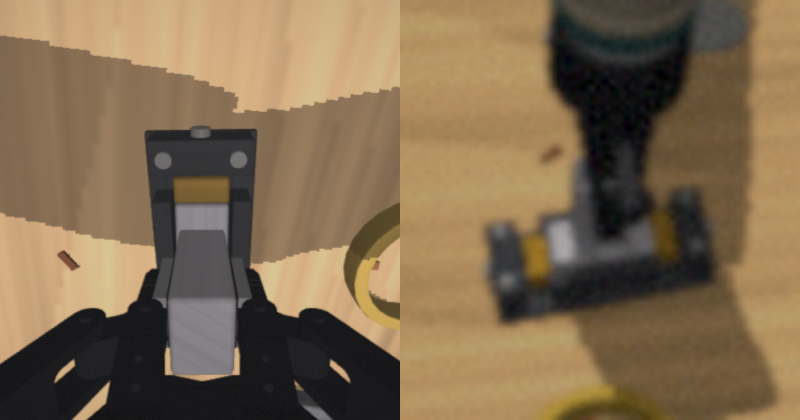

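The stem at (203,335) in the wrist crop sits between the pads. I'll check its lean by projecting the block model.

```bash
python3 - <<'E'
from h import *
i=dict(np.load('w7.npz'));print('measured rows topfar297 topnear373 stembot232 foottopfar203')
for y0 in(-129,-126,-123):
  for th in(0,4,6,8):
    S=Ro.from_euler('z',6.3,degrees=True);P=np.array([0,30,0]);
    L=Ro.from_euler('x',-th,degrees=True)
    f=lambda y,z: proj('w',S.apply(P+L.apply(np.array([0,y,z])-P))+[572.5,y0,24],i)[1].round(0)
    print(y0,th,f(17,85),f(-17,85),f(17,20),f(30,20))
E
```

```text
measured rows topfar297 topnear373 stembot232 foottopfar203
-129 0 321.0 384.0 232.0 210.0
-129 4 309.0 381.0 231.0 208.0
-129 6 303.0 379.0 230.0 207.0
-129 8 296.0 376.0 229.0 205.0
-126 0 314.0 379.0 227.0 205.0
-126 4 302.0 376.0 226.0 203.0
-126 6 296.0 373.0 225.0 201.0
-126 8 289.0 371.0 224.0 200.0
-123 0 308.0 374.0 222.0 200.0
-123 4 296.0 370.0 221.0 197.0
-123 6 289.0 368.0 220.0 196.0
-123 8 282.0 365.0 219.0 195.0
```

The model fits a lean of about 6–8° left. Now lean right about the right corner.

>>> {"op": "apply_moves", "data": {
  "series": [
    [[0,0,-0.028,0.52,0,0],[0,0,-0.028,0.52,0,0],[0,0,-0.028,0.52,0,0],[0,0,-0.028,0.52,0,0],[0,0,-0.028,0.52,0,0]]
  ]
}}

```text
clock: 18.3
eef_pos: [571.6, -124.1, 35.9]
tool_rot: [-3.0, 0.001, 0.11]
force: [-0.5, 2.7, -2.6]
width: 23.3
```

>>> {"op": "apply_moves", "data": {
  "series": [
    [[0,0,0,0,0,0],[0,0,0,0,0,0],[0,0,0,0,0,0],[0,0,0,0,0,0],[0,0,0,0,0,0]]
  ]
}}

```text
clock: 18.92
eef_pos: [571.8, -124.9, 36.0]
tool_rot: [-3.003, 0.001, 0.11]
force: [-2.4, 3.9, -0.9]
width: 23.5
```

>>> {"op": "apply_moves", "data": {
  "series": [
    [[0,0,-0.028,-0.52,0,0],[0,0,-0.028,-0.52,0,0],[0,0,-0.028,-0.52,0,0],[0,0,-0.028,-0.52,0,0],[0,0,-0.028,-0.52,0,0]]
  ]
}}

```text
clock: 19.55
eef_pos: [573.8, -127.4, 43.5]
tool_rot: [3.003, -0.003, 0.108]
force: [0.2, 0.3, -1.5]
width: 23.7
```

>>> {"op": "apply_moves", "data": {
  "series": [
    [[0,0,-0.04,0.42,0,0],[0,0,-0.04,0.42,0,0],[0,0,-0.04,0.44,0,0],[0,0,-0.04,0,0,0],[0,0,-0.04,0,0,0]]
  ]
}}

```text
clock: 20.18
eef_pos: [572.9, -125.7, 53.3]
tool_rot: [3.14, -0.001, 0.109]
force: [0.4, -0.4, -2.3]
width: 23.5
```

>>> {"op": "apply_moves", "data": {
  "series": [
    [[0,0,-0.08,0,0,0],[0,0,-0.08,0,0,0],[0,0,-0.08,0,0,0],[0,0,-0.05,0,0,0],[0,0,0,0,0,0]]
  ]
}}

```text
clock: 20.8
eef_pos: [572.5, -125.6, 67.9]
tool_rot: [3.14, -0.001, 0.109]
force: [-0.2, -0.5, -2.4]
width: 23.3
```

The block has risen about 43 mm and the force is just its weight. Last look.

```bash
python3 - <<'E'
from h import *
s=st();i=viewer.camera_info('wrist')
w=viewer.get_image('wrist');t=viewer.get_image('scene')
C=np.zeros((600,800,3),np.uint8);C[:420,:360]=w[:,100:460];C[:360,360:580]=cv2.resize(t[200:290,200:255],(220,360),interpolation=cv2.INTER_CUBIC)
C[:,580:]=cv2.resize(t[160:310,355:410],(220,600),interpolation=cv2.INTER_CUBIC)
cv2.imwrite('pics/f.png',C)
S=Ro.from_euler('z',6.3,degrees=True)
for dz in(30,42.6,55): print(dz,[(proj('w',S.apply([0,y,z])+[572.5,-127,24+dz],i)-[100,0]).round(0).tolist() for y,z in((17,85),(-17,85),(30,20),(30,0))])
print('rim +y end',proj('w',S.apply([0,65,0])+[572.5,-127,44],i)-[100,0])
E
```

```text
20.8 [ 572.5 -125.6   67.9] [ 3.14e+00 -1.00e-03  1.09e-01] [-0.2 -0.5 -2.4] 23.3
30 [[182.0, 280.0], [182.0, 354.0], [182.0, 200.0], [182.0, 191.0]]
42.6 [[182.0, 299.0], [183.0, 378.0], [182.0, 207.0], [182.0, 197.0]]
55 [[183.0, 321.0], [183.0, 406.0], [182.0, 214.0], [182.0, 203.0]]
rim +y end [181.73201664 131.71390086]
```

View pics/f.png

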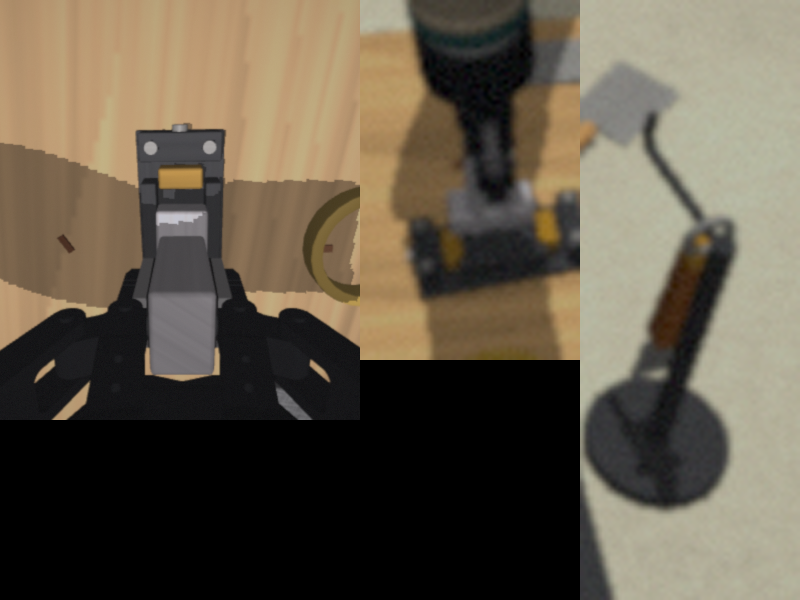

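The block's top edges at rows 292 and 375 match a rise of about 41 mm, with the foot visibly above the socket, and the scraper still hangs on the hook. Handing in.

```bash
python3 -c "
from h import *
st();print(ctrl.finish_job())"
```

```text
20.9 [ 572.3 -125.6   67.5] [3.141 0.    0.109] [-0.7 -0.2 -2.2] 23.5
the job is handed in; nothing more can be done
None
```

I hung the scraper by its eye on the hook and let go. I then rocked the aluminium block about 8° left, 8° right and 8° left again, set it upright, and lifted it clear. I handed the job in at 20.9 s; `finish_job` gave no verdict.

**Last checks:**
- **Scraper:** in the scene picture it hangs on the hook, with the eye slid along the bar close to the post.
- **Block:** it is held upright (fingers 23.5 mm apart) about 41–43 mm above where it was seated. That puts the foot roughly 2 cm above the rim, over the socket. The tool force reads only about 2.2 N down, roughly the block's weight.
- **Lean:** I confirmed the first left lean in a picture, as about 6–8°. The right lean I know only from the tool angle (8°), not from a picture.
- **Bystanders:** I saw nothing displaced in the pictures, but I did not measure their positions.

**What disagreed:**
- **Fingertips:** they turned out to sit 30–40 mm behind the reported tool point. The first two grips on the scraper therefore closed above the handle without touching it, and the third, lower one held.
- **Cameras:** the top and wrist cameras differed by about 5 mm, so I used the wrist view for fine placing.

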